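# Set the desk radio to the station marked red

### The job

The desk radio is on hold. With the fingertips only, slide its hold switch away from the knurled wheel to release it, roll the wheel click by click until the dial's white pointer has clicked to rest at the red station stud, and then slide the hold switch fully back towards the wheel so that the setting is locked. Pinch and lift nothing, and leave the things standing round the radio where they are.

Things in the scene. Friction and masses are not known exactly. Their poses are not given: they have to be found in the camera images.
- radio: Walnut desk radio, fixed, 154 mm deep (x), 264 wide (y), black deck 108 above the desk. Origin: centre of its underside. -x is the cloth front, +y its left end seen from the front. On the deck: knurled wheel near the front; hold switch right of it (-y); behind the wheel a flat round indicator dial with five coloured studs in an arc behind it, then a folded aerial up to 8 mm above the deck.
- wheel_top (a point): Top of the knurled wheel's rim; fixed point at [-36, 0, 117] mm in the radio's frame, 9 mm above the deck. Wheel: radius 32 mm, 22 mm wide (x), level axle along the radio's x, in a bright frame 64 (y) x 36 (x) mm, 2 mm high. A fingertip pressed on the rim from above with a few newtons and dragged along the radio's y rolls it; the click spring resists with about 2 N at the rim.
- wheel (a joint): Turn in rad; positive: the wheel's top moves to the radio's +y. Stops at -1.047, -0.524, 0, 0.524, 1.047 (16.8 mm of rim travel apart); ends 0.08 beyond the outermost. Let go, it is pulled to the nearest stop (tipping point half way). Starts at 0; while the hold switch is home it gives 5 degrees at most, unless forced with over 15 N.
- pointer (a point): The point that the dial's white pointer line aims at: 10 mm beyond the line's outer end, on the circle of the studs' centres (radius 49 mm round the dial's pivot, which is at [6, 0, 108] mm in the radio's frame). The dial is geared to the wheel: wheel angle a puts this point at x = 6 + 49 cos a, y = 49 sin a (mm, radio's frame), so positive turns go to the left seen from the front.
- stud_red: Red round station stud, 16 mm across, 5 mm high, fixed in the deck; origin: centre of its underside. It stands at one of the dial's stops: in the radio's frame at [30, 42], [48, 24], [48, -24] or [30, -42] mm (wheel at 1.047, 0.524, -0.524, -1.047). Red, blue, green and yellow studs share these four places in any order; a silver one is at the middle stop, [55, 0].
- lock_nub (a point): Centre of the top of the hold switch's grey ribbed thumb piece: a ridge 20 mm (x) by 8 mm (y), on a foot 20 by 14 mm that is 6 mm high. Its top is 12 mm above the deck. It moves with the switch. When home (locked) it is at [-36, -78, 120] mm in the radio's frame.
- lock (a joint): Hold switch: 0 m = home, locked (its hidden bolt then blocks the wheel's gearing); 0.012 m = fully off, moved to the radio's -y, away from the wheel, which uncovers an orange patch. Friction about 1.5 N; it stays where it is left. The bolt can go home only when the wheel rests at a stop.
- ink_bottle: Square dark blue ink bottle, 50 x 50 x 60 mm, standing on the desk right of the radio. Bystander. Origin: centre of its underside.
- card_case: Slim silver card case, 63 x 96 x 9 mm, lying on the desk in front of the radio. Bystander.
- eraser: Blue and white eraser, 20 x 44 x 12 mm, lying on the desk in front of the radio. Bystander.
- tumbler: Crystal tumbler, 82 mm across, 94 mm high, standing on a leather coaster left of the radio. Bystander.

How it is judged:
By the outcome, as a careful person would: the job done as asked, in the order asked, and still so for the second after the job is handed in, with the robot touching nothing.
It also fails if it takes over 69 s, if anything falls off the work surface, if the arm or the gripper's body presses on something with over 40 N, if the wrist force passes 120 N, or if a joint passes its speed limit or range.

### The arm

A 6-joint arm with a two-finger parallel gripper is mounted at the origin on the work surface; the furniture and walls round the work are solid. World frame = base frame: x ahead of the robot, y to its left, z up, the work surface at z = 0. Lengths are in mm, angles in rad, forces in N, time in s.
With the tool pointing down it reaches from about 400 to 825 mm from the base axis. Payload 7 kg.
Tool frame: the origin (TCP) lies at the very end of the fingers, on their centre line; the grasp point (between the pads) lies 19 mm behind it; z points along the fingers, y is the direction in which the jaws open and shut (so a half turn about z gives the same grasp; the last joint's range is limited). The gripper opens to 85 mm and grips with 20 to 120 N. Pads are 22 mm wide; open, the fingers measure 114 mm over their backs; the gripper's body (76 mm by 85 mm) begins 54 mm behind the grasp point. The pads swing forward as they close: fully open they stand 13 mm farther back than shut.
Start: joints at [-0.817, 0.359, 0.012, 0, -1.224, -0.288], TCP at [303.139, -603.077, 231.302] pointing down, gripper open.
Joint ranges: [-3.07, 3.07], [-1.43, 2.12], [-1.02, 1.25], [-3.03, 1.67], [-3.05, -0], [-3.03, 3.03]. Speed limits (rad/s): [2.39, 2.39, 3.01, 3.14, 3.14, 3.14].

### API

Orientations are given as a rotation vector (axis times angle).
In Python, from bench import movep, movel, move_j, grip, sleep, inverse_kinematics, get_state, snapshot, camera_model, Unreachable, sign_off, silhouettes, mark_of gives the robot as it stands. The module is installed in compiled form; this text tells all that it offers. Calls block until the motion is done:
- movep(position, orientation): joint-space move of the TCP to a pose.
- movel(position, attitude=None, feed=150): straight line of the TCP; attitude=None keeps the orientation; feed is the mean speed in mm/s.
- move_j(angles): joint-space move.
- grip(opening, grip_force=None): finger opening in mm; grip_force is the grip in N (None keeps the last); returns when the fingers have stopped.
- sleep(seconds).
- inverse_kinematics(position, orientation): joint angles nearest the present ones, or None.
- get_state(): the state.
- snapshot(name): name is "scene" or "top" or "wrist"; returns the picture (420x560x3 uint8, red, green, blue); there is no depth.
- camera_model(name): a dict with "fx", "fy", "cx", "cy" (pixels), "world_to_cam" (4x4, takes a point from world to camera coordinates). Camera axes: x right, y down, z forward; pixel columns grow to the right and rows downward; lengths in mm; the calibration is good to about 2 mm. A picture is of the moment at which its call begins: read the wrist's pose just before it. camera_model takes no time and is no camera call; for the wrist camera it gives the pose at the moment of the call.
A pose or a line that the arm cannot do raises Unreachable and nothing moves.
- sign_off(): hands the job in, once; it reports no verdict.
Trained networks look in the newest picture that a camera, given by its name, has taken for a name from the list of things; names that differ only in an ending like _2 or _b are one class to them, and where a whole thing is asked for, a point or a joint stands for the part that bears it (a point fixed in the world has none). Each returns a list of dicts, best first, with "score" (0 to 1); they miss things now and then, are a little off and sometimes report something else, mostly with a low value. They report only what shows in the picture. A call takes as long as a camera call.
- silhouettes(camera, query): "region" (420x560 bool, what is visible of it) and "position" ([row, column] in pixels, amid what is visible of it).
- mark_of(camera, query): "position" ([row, column] in pixels: a listed point, or the origin of a listed thing).
The state is a dict: "clock": time; "qpos": joint angles; "qvel": joint speeds; "joint_torque": joint torques, N m; "tcp_pos": TCP position; "tool_rot": TCP orientation; "ft_force": force on the tool from outside, world axes, zero at the start; "torque": the same for the moment, N m; "width": finger opening in mm.
Only numpy, scipy, OpenCV 4.12 (cv2) and the standard library are available. Lean on these libraries where they do the work, as an engineer would, in place of code of your own. Each camera call takes 0.05 s, during which the arm holds its last target.

## Working session

There is one attempt and no reset: what is moved stays moved. The work goes in short steps, each a Python script; the robot and the scene stay as the last script left them, time stands still between calls to the robot, and variables do not carry over. Pictures are saved under pics/ and viewed, and the job is handed in when it is done.

```bash
mkdir -p pics; ls; python3 - <<'E'
from bench import *
import cv2
s=get_state();print({k:(v if not hasattr(v,'round') else v.round(3) if hasattr(v,'shape') else v) for k,v in s.items()})
for n in ("scene","top","wrist"):
    im=snapshot(n);cv2.imwrite(f"pics/{n}0.png",im[:,:,::-1])
    m=camera_model(n);print(n,m)
    if n!="wrist":
        for q in("wheel_top","pointer","stud_red","lock_nub","radio","ink_bottle","tumbler"):
            r=mark_of(n,q);print(n,q,[(x["position"],round(x["score"],2)) for x in r[:2]])
print(get_state()["clock"])
E
```

```text
pics
{'clock': 0.0, 'qpos': array([-0.817,  0.359,  0.011, -0.   , -1.224, -0.288]), 'qvel': array([ 0.001,  0.002,  0.001,  0.   , -0.   ,  0.003]), 'joint_torque': array([-1.0000e-03, -5.8332e+01,  2.9340e+01,  6.9370e+00, -6.0000e-03,
        0.0000e+00]), 'tcp_pos': array([ 302.941, -602.698,  230.375]), 'tool_rot': array([ 7.250e-01, -3.056e+00, -2.000e-03]), 'ft_force': array([-0.838, -0.132,  0.61 ]), 'torque': array([0.003, 0.02 , 0.004]), 'width': 85.69512537165346}
scene {'fx': 466.73911431113027, 'fy': 466.73911431113027, 'cx': 281.3322501880536, 'cy': 213.41756603669873, 'world_to_cam': array([[-9.01966757e-01, -4.31660896e-01, -1.11731832e-02,
         5.08737381e+02],
       [-3.11585003e-01,  6.68543353e-01, -6.75251487e-01,
         2.13184631e+02],
       [ 2.98949419e-01, -6.05572998e-01, -7.37502942e-01,
         8.96079580e+02],
       [ 0.00000000e+00,  0.00000000e+00,  0.00000000e+00,
         1.00000000e+00]])}
scene wheel_top [([214.7, 285.5], 0.92), ([203.3, 248.7], 0.61)]
scene pointer [([207.3, 243.6], 0.81), ([315.1, 223.5], 0.58)]
scene stud_red [([221.5,
[... 698 characters left out ...]
.8, 265.2], 0.85)]
top stud_red [([197.4, 250.6], 0.54)]
top lock_nub [([222.9, 297.8], 0.44)]
top radio [([213.0, 265.6], 0.67)]
top ink_bottle [([222.3, 335.9], 0.68)]
top tumbler [([207.7, 193.5], 0.86), ([219.4, 298.7], 0.72)]
wrist {'fx': 304.7467031898976, 'fy': 304.7467031898976, 'cx': 284.488128806085, 'cy': 208.95596188028225, 'world_to_cam': array([[-4.48269984e-01,  8.93898174e-01,  2.74473967e-04,
         6.74294421e+02],
       [ 8.47728986e-01,  4.25019722e-01,  3.17354378e-01,
        -4.19394954e+01],
       [ 2.83565842e-01,  1.42493122e-01, -9.48306977e-01,
         3.79899802e+02],
       [ 0.00000000e+00,  0.00000000e+00,  0.00000000e+00,
         1.00000000e+00]])}
0.85
```

```bash
python3 - <<'E'
import cv2
for n,(r0,r1,c0,c1) in {"scene":(120,345,170,370),"top":(140,290,160,360)}.items():
    im=cv2.imread(f"pics/{n}0.png");cv2.imwrite(f"pics/{n}0z.png",cv2.resize(im[r0:r1,c0:c1],None,fx=2.6 if n=="scene" else 4,fy=2.6 if n=="scene" else 4,interpolation=cv2.INTER_CUBIC))
E
```

```text
(no output)
```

View pics/scene0.png

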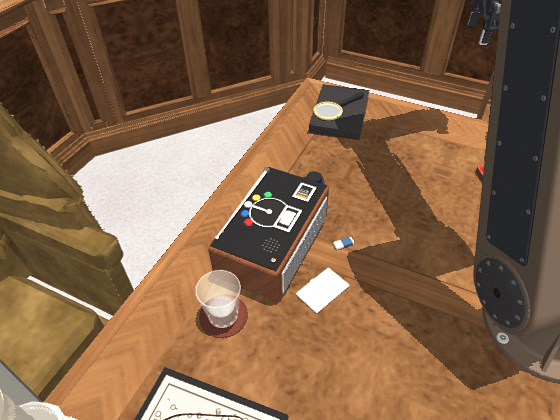

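View pics/top0z.png

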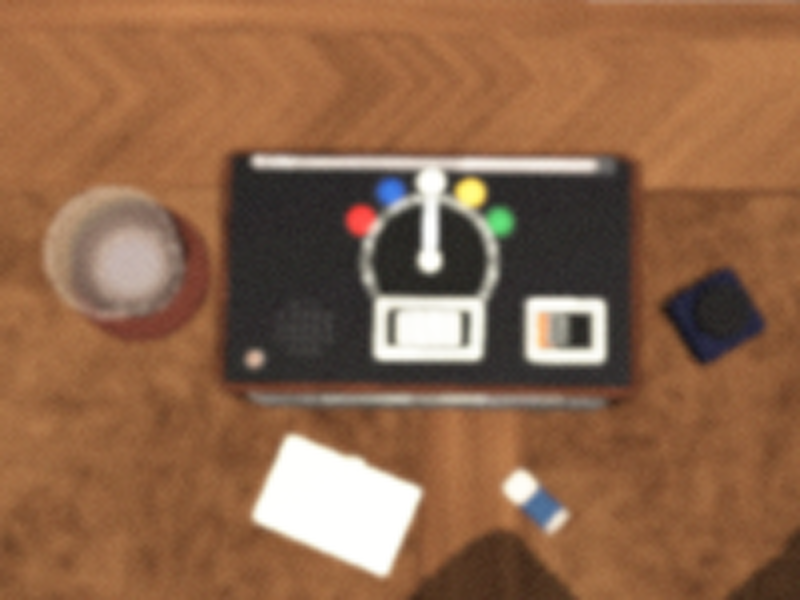

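View pics/scene0z.png

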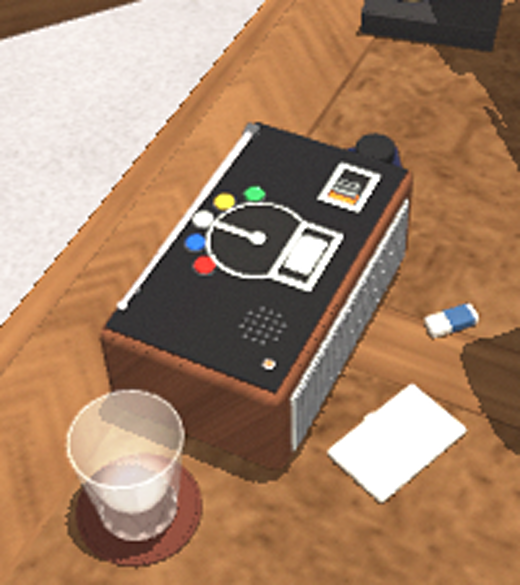

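The radio is aligned roughly with the world axes. The red stud is at the far left of the arc (top-view zoom about [220, 360]), so the wheel target is +1.047. An orange strip already shows beside the nub, so I'll check that with a closer look. Next I fit the radio pose.

```bash
cat > h.py <<'E'
import numpy as np, cv2
from bench import *
def proj(m,P):
    P=np.atleast_2d(P);c=(m["world_to_cam"]@np.c_[P,np.ones(len(P))].T)[:3]
    return np.c_[m["fx"]*c[0]/c[2]+m["cx"],m["fy"]*c[1]/c[2]+m["cy"]]
def T(p,P):
    x,y,t=p[:3];P=np.atleast_2d(np.array(P,float));c,s=np.cos(t),np.sin(t)
    return np.c_[x+c*P[:,0]-s*P[:,1],y+s*P[:,0]+c*P[:,1],P[:,2]]
def cents(im,win):
    r0,r1,c0,c1=win;hsv=cv2.cvtColor(im[r0:r1,c0:c1],cv2.COLOR_RGB2HSV)
    out={}
    for n,lo,hi in(("red",(-6,170,110),(6,256,256)),("yellow",(24,140,120),(34,256,256)),("green",(50,120,80),(80,256,256)),("blue",(100,140,120),(118,256,256))):
        h=hsv[:,:,0].astype(int);h=np.where(h>170,h-180,h)
        k=((h>=lo[0])&(h<=hi[0])&(hsv[:,:,1]>=lo[1])&(hsv[:,:,2]>=lo[2])).astype(np.uint8)
        N,l,st,ce=cv2.connectedComponentsWithStats(k)
        if N>1:
            i=1+np.argmax(st[1:,4]);out[n]=(ce[i]+[c0,r0],st[i,4])
    return out
E
python3 - <<'E'
from h import *
from scipy.optimize import least_squares
S={"red":[30,42,112],"blue":[48,24,112],"yellow":[48,-24,112],"green":[30,-42,112]}
obs=[]
for n,w in(("top",(175,205,240,292)),("scene",(180,230,240,278))):
    im=cv2.imread(f"pics/{n}0.png")[:,:,::-1].copy();c=cents(im,w);print(n,c)
    m=camera_model(n)
    for k,v in c.items(): obs.append((n,m,S[k],v[0]))
def f(p,sel=None): return np.concatenate([proj(m,T(p,q))[0]-u for n,m,q,u in obs if sel in(None,n)])
for sel in(None,"top","scene"):
    r=least_squares(f,[560,30,0.],args=(sel,),x_scale=[10,10,.1]);print(sel,r.x.round(3),r.fun.round(1))
    if sel is None: np.save("pose.npy",r.x)
p=np.load("pose.npy")
for n in("top","scene"):
    im=cv2.imread(f"pics/{n}0.png");m=camera_model(n)
    im=cv2.resize(im,None,fx=4,fy=4,interpolation=cv2.INTER_CUBIC)
    for P in([-36,0,117],[-36,-78,120],[6,0,108],[-77,-132,108],[77,-132,108],[-77,132,108],[77,132,108],[-36,-71,114],[-36,-85,114],[55,0,112]):
        u=proj(m,T(p,P))[0]*4+1.5;cv2.circle(im,tuple(int(x) for x in u),3,(255,0,255),-1)
    r=(600,1200,640,1440) if n=="top" else (640,1240,760,1400)
    cv2.imwrite(f"pics/{n}_fit.png",im[r[0]:r[1],r[2]:r[3]])
E
```

```text
top {'red': (array([249.3125, 194.125 ]), np.int32(32)), 'yellow': (array([277.5       , 187.14285714]), np.int32(14)), 'green': (array([284.92857143, 194.78571429]), np.int32(28)), 'blue': (array([257.        , 187.06666667]), np.int32(30))}
scene {'red': (array([248.02631579, 221.55263158]), np.int32(38)), 'yellow': (array([255.96875, 196.90625]), np.int32(32)), 'green': (array([267.28571429, 194.17142857]), np.int32(35)), 'blue': (array([244.75675676, 212.59459459]), np.int32(37))}
None [ 5.61648e+02  5.00820e+01 -5.00000e-03] [ 0.2  0.  -1.   0.3 -1.2 -0.   0.   0.   0.3 -0.8 -0.1 -0.2  0.1 -0.4
  0.1 -0.7]
top [ 5.61835e+02  4.87780e+01 -2.00000e-03] [ 0.7  0.  -0.5  0.2 -0.7 -0.1  0.5 -0. ]
scene [ 5.61148e+02  5.16170e+01 -7.00000e-03] [ 0.2 -0.3 -0.2  0.3  0.1  0.2 -0.1 -0.2]
```

View pics/top_fit.png

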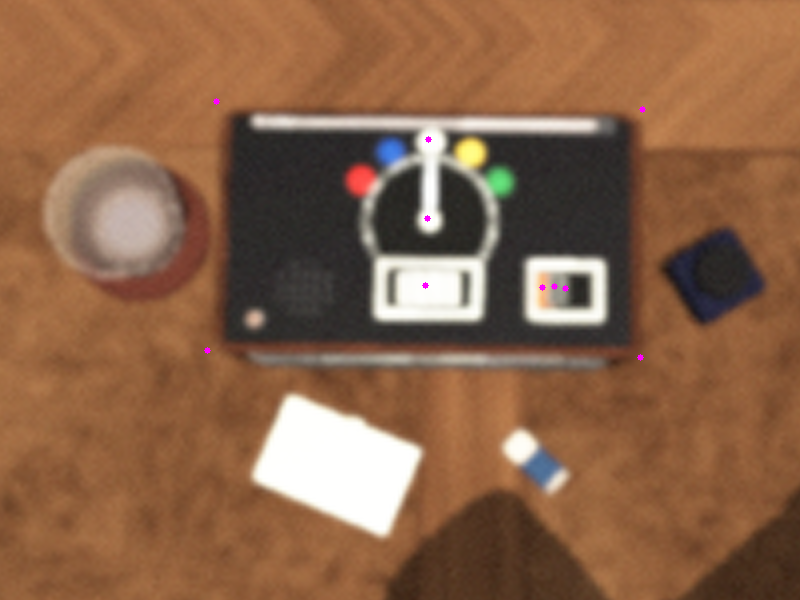

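View pics/scene_fit.png

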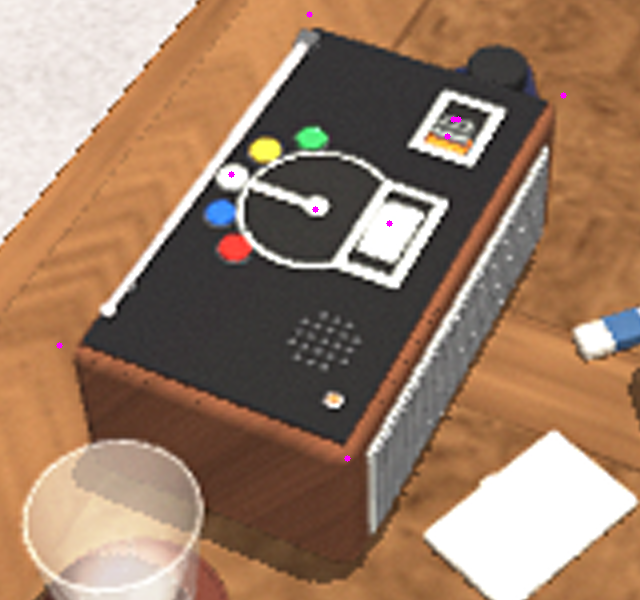

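```bash
python3 - <<'E'
from h import *
p=np.load("pose.npy"); p[1]=49.8;p[2]=-0.004;np.save("pose.npy",p)
print(inverse_kinematics([480,0,300],[0,3.14159,0]))
movep([300+190,5,300],[0,3.14159,0]); grip(0,20)
s=get_state();print(s["clock"],s["tcp_pos"].round(1),s["tool_rot"].round(3),s["width"],s["ft_force"].round(1))
m=camera_model("wrist");im=snapshot("wrist");cv2.imwrite("pics/w1.png",im[:,:,::-1])
for q in("wheel_top","lock_nub","pointer","stud_red"):
    print(q,[(x["position"],round(x["score"],2)) for x in mark_of("wrist",q)[:2]])
for P in([-36,0,117],[-36,-78,120],[55,0,108],[30,42,108]): print(proj(m,T(p,P))[0].round(1)[::-1])
print(get_state()["clock"])
E
```

```text
[ 4.11063170e-01 -9.69354806e-03 -2.87345442e-01  1.10255933e-06
 -1.29314200e+00 -1.98185980e+00]
3.9 [490.   5. 300.] [-0.     3.142  0.   ] 0.021968527798106357 [-0.3 -0.4  0.2]
wheel_top [([216.4, 326.2], 0.91)]
lock_nub [([219.6, 252.7], 0.68)]
pointer [([280.0, 320.8], 0.69)]
stud_red [([262.0, 358.1], 0.56)]
[216.2 323.5]
[216.9 254.4]
[281.9 319.5]
[264.2 354.4]
4.15
```

View pics/w1.png

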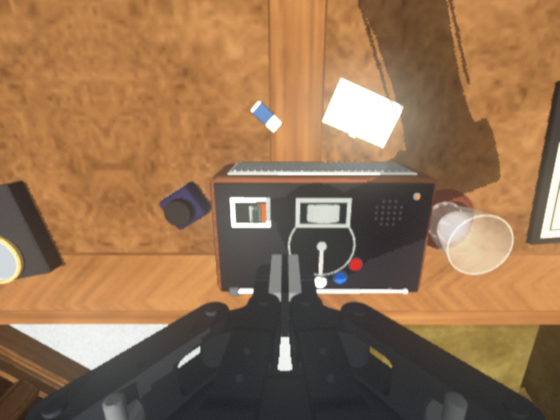

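The wrist view agrees with the fitted pose to within about 3 mm. Next I'll view it from closer.

```bash
python3 - <<'E'
from h import *
p=np.load("pose.npy")
movep([600,20,190],[0,3.14159,0])
s=get_state();print(s["clock"],s["tcp_pos"].round(1))
m=camera_model("wrist");im=snapshot("wrist")
print("cam",(-m["world_to_cam"][:3,:3].T@m["world_to_cam"][:3,3]).round(0))
for q in("wheel_top","lock_nub"):
    print(q,[(x["position"],round(x["score"],2)) for x in mark_of("wrist",q)[:2]])
big=cv2.resize(im[:,:,::-1],None,fx=3,fy=3,interpolation=cv2.INTER_CUBIC)
pr={}
for P in([-36,0,117],[-36,-78,120],[-36,-32,110],[-36,32,110],[-36,-71,114],[-36,-85,114],[-36,-74,120],[-36,-82,120]):
    u=proj(m,T(p,P))[0];print(P,u[::-1].round(1));cv2.circle(big,tuple(int(x*3+1) for x in u),2,(255,0,255),-1)
u=proj(m,T(p,[-36,-40,110]))[0]*3;r=int(np.clip(u[1]-300,0,660));c=int(np.clip(u[0]-400,0,880))
cv2.imwrite("pics/w2.png",big[r:r+600,c:c+800])
E
```

```text
4.825 [599.9  19.8 190.1]
cam [518.  20. 332.]
wheel_top [([118.0, 328.1], 0.98)]
lock_nub [([116.2, 208.2], 0.6), ([132.5, 135.5], 0.31)]
[-36, 0, 117] [118.6 328. ]
[-36, -78, 120] [118.4 211.8]
[-36, -32, 110] [118.1 280.9]
[-36, 32, 110] [118.4 372.4]
[-36, -71, 114] [118.2 224. ]
[-36, -85, 114] [118.1 203.6]
[-36, -74, 120] [118.4 217.8]
[-36, -82, 120] [118.4 205.8]
```

View pics/w2.png

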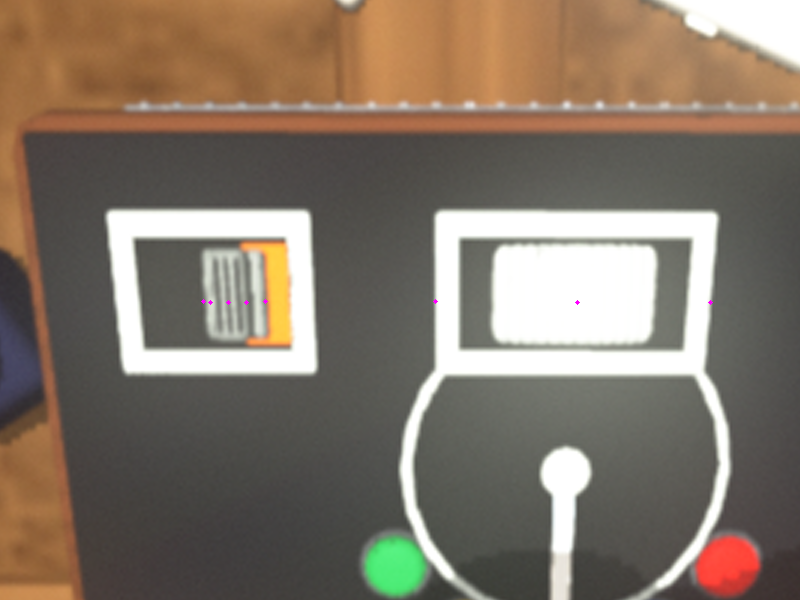

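The nub sits at its predicted home position: ridge at px 226, predicted 228. The wheel matches too. Now I push the switch off from its +y side, watching the force.

```bash
cat >> h.py <<'E'
R=[0,3.14159265,0]
def W(x,y,z): return T(np.load("pose.npy"),[x,y,z])[0]
def st(tag=""):
    s=get_state();print(tag,round(s["clock"],2),s["tcp_pos"].round(1),"F",s["ft_force"].round(1));return s
E
python3 - <<'E'
from h import *
movep(W(-36,-50,150),R); s=st("hover")
movel(W(-36,-50,112),feed=60); s=st("down"); f0=s["ft_force"]
for y in np.arange(-54,-75,-1.5):
    movel(W(-36,y,112),feed=30); s=st(f"{y}")
    if abs((s["ft_force"]-f0)[1])>12 or abs((s["ft_force"]-f0)[2])>12: break
m=camera_model("wrist");im=snapshot("wrist");cv2.imwrite("pics/w3.png",im[:,:,::-1])
im=snapshot("top");cv2.imwrite("pics/t3.png",cv2.resize(im[175:250,215:325,::-1],None,fx=6,fy=6,interpolation=cv2.INTER_CUBIC))
E
```

```text
hover 5.42 [ 5.250e+02 -2.000e-01  1.516e+02] F [0.  0.1 0.7]
down 6.2 [525.7  -0.  112. ] F [0.  0.1 0.4]
-54.0 6.48 [525.6  -4.2 112.3] F [-1.2  0.8 -0.8]
-55.5 6.73 [525.4  -5.6 112.1] F [ 0.7 -0.7 -0.4]
-57.0 6.98 [525.4  -7.1 112. ] F [ 0.7  0.7 -0.3]
-58.5 7.23 [525.4  -8.6 112. ] F [-0.  -0.1  1.3]
-60.0 7.48 [525.4 -10.1 112. ] F [ 0.3 -0.4  0.2]
-61.5 7.73 [525.4 -11.6 112. ] F [-0.7 -0.9 -0.8]
-63.0 7.98 [525.5 -13.1 112. ] F [-1.   0.2  0.4]
-64.5 8.23 [525.5 -14.5 112. ] F [ 0.1  0.3 -0.1]
-66.0 8.48 [525.4 -16.1 112. ] F [ 1.   1.3 -0.6]
-67.5 8.73 [525.4 -17.7 112. ] F [ 1.1  0.2 -1. ]
-69.0 8.98 [525.4 -19.2 112. ] F [ 0.1  0.3 -0.5]
-70.5 9.23 [525.4 -20.6 112. ] F [0.3 0.5 0.4]
-72.0 9.48 [525.4 -22.2 112. ] F [0.9 0.6 0.4]
-73.5 9.73 [525.3 -23.7 112. ] F [0.4 0.9 0.5]
```

View pics/w3.png

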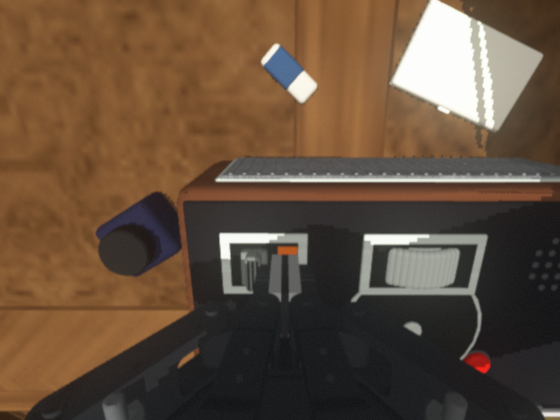

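View pics/t3.png

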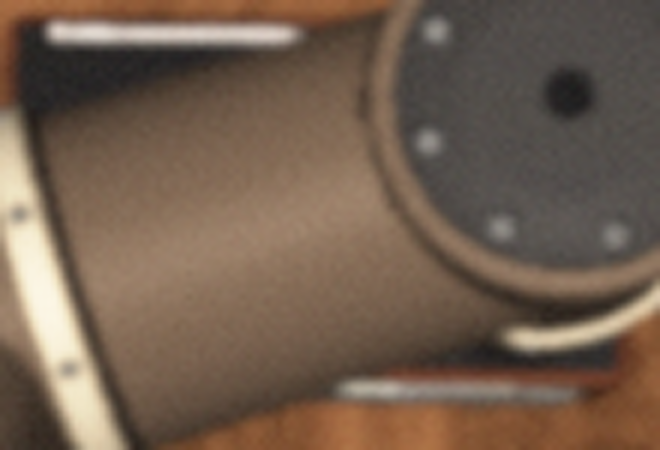

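The fingertip is beside the foot, around px col 268, and has little or no contact yet. The tips are narrower than I assumed, so I continue.

```bash
python3 - <<'E'
from h import *
for y in np.arange(-73.5,-86,-1.):
    movel(W(-36,y,112),feed=30); s=st(f"{y}")
    if abs(s["ft_force"][1])>7 or abs(s["ft_force"][2])>7: break
m=camera_model("wrist");im=snapshot("wrist");cv2.imwrite("pics/w4.png",cv2.resize(im[200:320,180:380,::-1],None,fx=4,fy=4,interpolation=cv2.INTER_CUBIC))
for P in([-36,-78,120],[-36,-90,120],[-36,-83,114],[-36,-97,114]): print(P,((proj(m,W(*P))[0]-[180,200])*4).round())
E
```

```text
-73.5 10.08 [525.3 -23.6 112. ] F [ 0.  -0.  -0.3]
-74.5 10.33 [525.3 -24.5 112. ] F [1.3 1.5 0.5]
-75.5 10.58 [525.4 -25.1 112. ] F [0.3 4.5 0.6]
-76.5 10.83 [525.5 -25.4 112. ] F [-2.   9.   0.6]
[-36, -78, 120] [392. 314.]
[-36, -90, 120] [297. 314.]
[-36, -83, 114] [355. 289.]
[-36, -97, 114] [247. 289.]
```

View pics/w4.png

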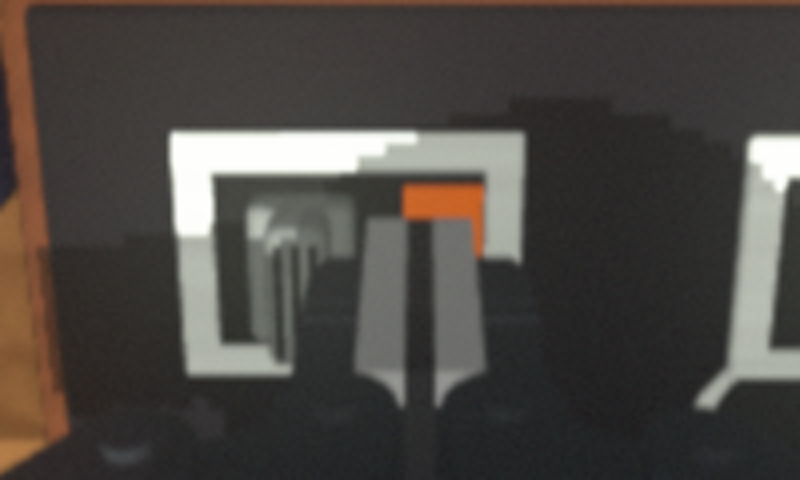

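The switch is fully off: foot at px 247–355, exactly as predicted, and it has hit its stop at 9 N. Next I back off and roll the wheel one click.

```bash
cat >> h.py <<'E'
def roll(y0,y1,press=7.):
    movep(W(-36,y0,128),R); f0=st("hover")["ft_force"]
    movel(W(-36,y0,119.5),feed=60)
    z=118.5
    while z>112.5:
        movel(W(-36,y0,z),feed=30); s=st(f"z{z}")
        if s["ft_force"][2]>press: break
        z-=.5
    for y in np.linspace(y0,y1,6)[1:]:
        movel(W(-36,y,z),feed=40); st(f"y{y:.1f}")
    movel(W(-36,y1,135),feed=80); st("up")
def look(name,pos=(600,20,190)):
    movep(pos,R); sleep(.2); m=camera_model("wrist"); im=snapshot("wrist")
    p=np.load("pose.npy")
    cv2.imwrite(f"pics/{name}.png",cv2.resize(im[70:270,160:430,::-1],None,fx=2.9,fy=2.9,interpolation=cv2.INTER_CUBIC))
    return m,im
E
python3 - <<'E'
from h import *
movel(W(-36,-70,112),feed=60); movel(W(-36,-62,135),feed=100)
roll(-8,9)
movel(W(-36,9,160),feed=150)
look("w5",(640,20,200)); st()
E
```

```text
hover 11.87 [525.1  42.6 127.1] F [ 0.  -0.8 -0.5]
z118.5 12.41 [525.7  41.7 118.6] F [-0.   1.3  0.4]
z118.0 12.66 [525.6  41.9 118.1] F [ 0.2 -0.2  0.4]
z117.5 12.91 [525.6  42.  117.5] F [ 0.  -0.5 -0.6]
z117.0 13.16 [525.7  42.  117. ] F [0.8 0.2 0.9]
z116.5 13.41 [525.7  41.9 116.9] F [ 0.  -0.8  4. ]
z116.0 13.66 [525.9  41.9 116.8] F [-2.  -0.2  8.3]
y-4.6 13.91 [525.8  45.3 116.9] F [-3.3 -0.8  9.9]
y-1.2 14.16 [525.9  48.9 116.9] F [-3.2 -0.2  9.8]
y2.2 14.41 [525.9  52.4 116.8] F [-3.4  0.7 10.6]
y5.6 14.66 [526.   56.  116.7] F [-3.5  2.1  8.1]
y9.0 14.91 [525.9  59.1 116.5] F [-1.9 -0.1  6.9]
up 15.3 [525.8  59.  135.1] F [-0.4 -0.4 -0.2]
 16.44 [639.2  20.4 199.9] F [ 0.3 -0.5  0.1]
```

View pics/w5.png

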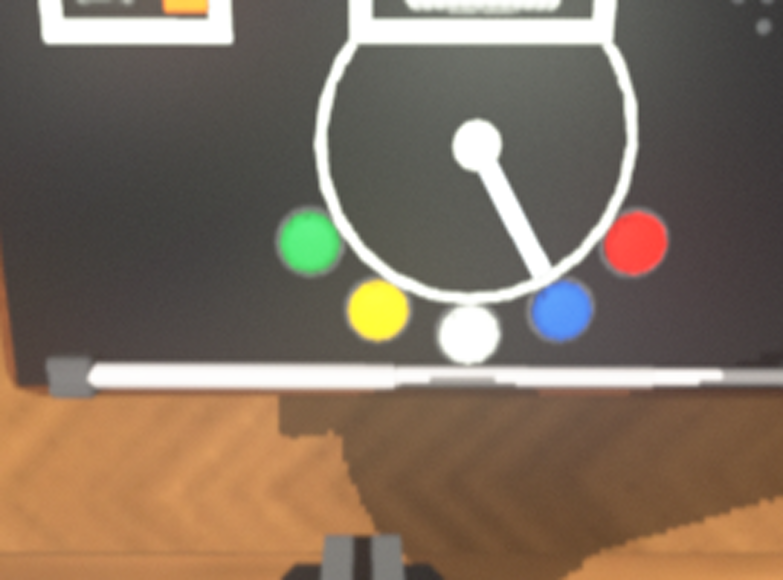

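The pointer has clicked to the blue stud (line end about [555, 275], stud [562, 310]). One more click takes it to red.

```bash
python3 - <<'E'
from h import *
movep(W(-36,-8,160),R)
roll(-8,9)
movel(W(-36,9,160),feed=150)
m,im=look("w6",(640,20,200)); st()
k=lambda P:((proj(m,W(*P))[0]-[160,70])*2.9).round()
print("pivot",k([6,0,110]),"target",k([6+49*.5,49*.866,110]))
E
```

```text
hover 17.26 [525.1  41.5 127.2] F [-0.7  0.3  1. ]
z118.5 17.8 [525.8  42.  118.8] F [-0.5 -0.2  0.7]
z118.0 18.05 [525.6  42.  118.1] F [-0.2 -0.2  0.6]
z117.5 18.3 [525.6  41.9 117.5] F [ 0.7  0.4 -0.1]
z117.0 18.55 [525.7  41.9 117. ] F [-0.4 -0.7  0.8]
z116.5 18.8 [525.8  41.9 116.9] F [-1.5 -0.4  4.2]
z116.0 19.05 [525.8  41.9 116.7] F [-2.9 -0.3  8.9]
y-4.6 19.3 [525.9  45.4 116.8] F [-3.1 -1.   9.7]
y-1.2 19.55 [525.9  48.9 116.9] F [-3.9 -0.7  9.6]
y2.2 19.8 [525.9  52.5 116.9] F [-3.7  1.5  9.5]
y5.6 20.05 [526.   56.1 116.7] F [-3.7  1.9  9. ]
y9.0 20.3 [526.   59.1 116.5] F [-1.2  0.4  6.8]
up 20.69 [525.8  59.  135.1] F [ 0.2 -0.8 -1. ]
 21.83 [639.3  20.4 199.9] F [-0.4 -0.4  1.4]
pivot [475. 151.] target [633. 249.]
```

View pics/w6.png

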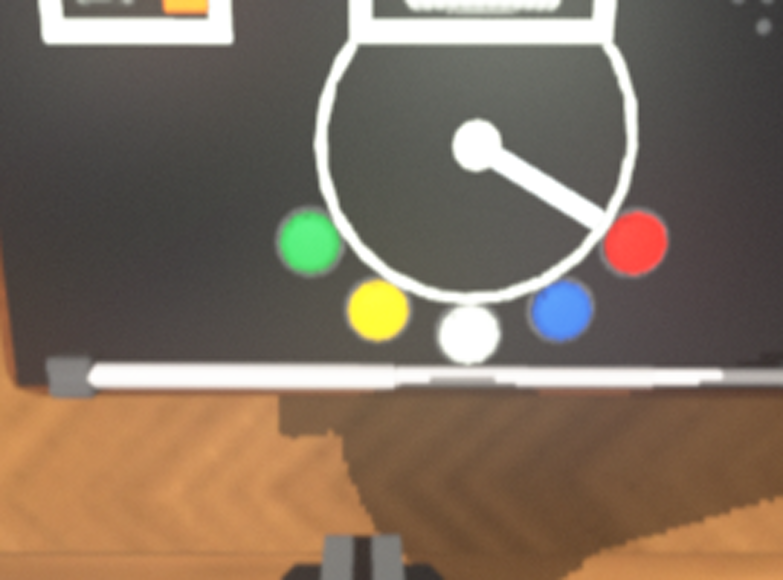

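The pointer rests at the red stud (line end [600, 222], stud [635, 243]). Now I push the hold switch back home.

```bash
python3 - <<'E'
from h import *
movep(W(-36,-112,150),R)
movel(W(-36,-112,112),feed=80); st("down")
for y in np.arange(-108,-85,1.):
    movel(W(-36,y,112),feed=30); s=st(f"{y}")
    if abs(s["ft_force"][1])>8 or abs(s["ft_force"][2])>8: break
movel(W(-36,-108,112),feed=80); movel(W(-36,-110,150),feed=120)
m,im=look("w7",(600,20,190)); st()
k=lambda P:((proj(m,W(*P))[0]-[160,70])*2.9).round()
for P in([-36,-78,120],[-36,-90,120],[-36,-71,114],[-36,-85,114]):print(P,k(P))
cv2.imwrite("pics/s7.png",snapshot("scene")[:,:,::-1])
E
```

```text
down 23.11 [525.6 -61.9 112. ] F [-0.3  0.4  0.4]
-108.0 23.39 [525.5 -57.8 112.5] F [-0.3 -0.4  0.1]
-107.0 23.64 [525.2 -57.  112.1] F [-0.  -0.3  0.9]
-106.0 23.89 [525.2 -56.2 112. ] F [-1.2 -1.2  1.1]
-105.0 24.14 [525.3 -55.1 112.1] F [ 0.1 -1.4  2.1]
-104.0 24.39 [525.2 -54.  112. ] F [ 0.9 -1.1  1.3]
-103.0 24.64 [525.2 -53.  112. ] F [ 0.6 -0.1  1.8]
-102.0 24.89 [525.3 -52.  112. ] F [-0.7 -0.4  0.8]
-101.0 25.14 [525.3 -51.  112. ] F [-0.2 -0.8  1.1]
-100.0 25.39 [525.3 -50.  112. ] F [-0.5 -0.9  1. ]
-99.0 25.64 [525.3 -49.  112. ] F [ 0.6 -1.1  1.4]
-98.0 25.89 [525.3 -48.  112. ] F [ 1.3 -1.5  1.6]
-97.0 26.14 [525.3 -47.  112. ] F [ 0.2 -0.6  1.1]
-96.0 26.39 [525.3 -46.  112. ] F [-0.1 -1.2  1.4]
-95.0 26.64 [525.3 -45.  112. ] F [-0.2 -1.   1.3]
-94.0 26.89 [525.2 -44.5 112. ] F [ 0.2 -5.3  0.9]
-93.0 27.14 [525.2 -44.2 112. ] F [ 1.7 -9.3  0.2]
 28.73 [599.3  19.3 189.6] F [-0.8 -0.2  0. ]
[-36, -78, 120] [152. 144.]
[-36, -90, 120] [ 99. 144.]
[-36, -71, 114] [187. 143.]
[-36, -85, 114] [128. 143.]
```

View pics/w7.png

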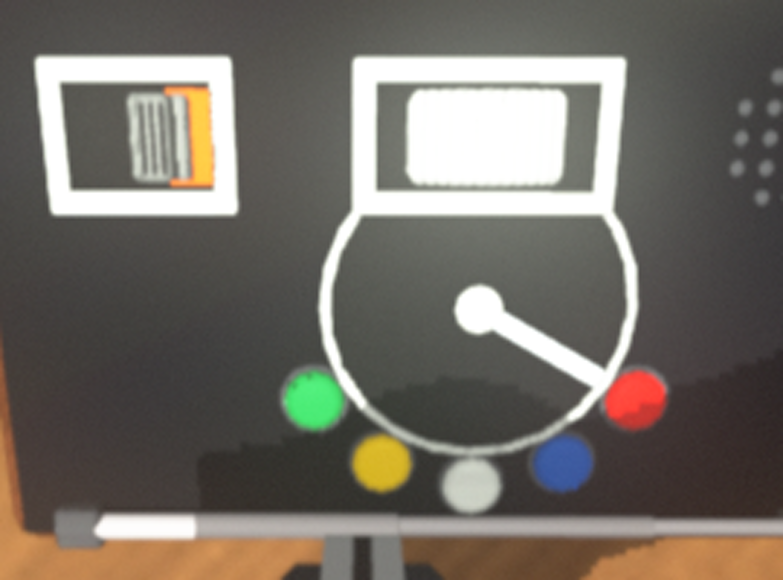

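View pics/s7.png

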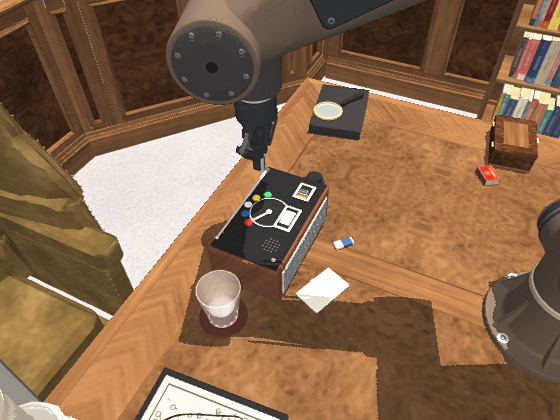

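```bash
python3 - <<'E'
from h import *
movel([600,20,260]); st()
a=cv2.imread("pics/scene0.png").astype(int);b=cv2.imread("pics/s7.png").astype(int)
for n,(r0,r1,c0,c1) in dict(eraser=(234,252,330,358),ink=(170,190,305,325)).items(): print(n,abs(a-b)[r0:r1,c0:c1].mean().round(1))
sign_off()
E
```

```text
29.4 [599.5  20.  259.3] F [-0.4  0.2  0.1]
eraser 2.4
ink 1.6
the job is handed in; nothing more can be done
```

I released the hold switch, set the radio to the red station and locked it again. I handed the job in at about 29 s, with the arm clear of everything.

- **Release:** I pushed the hold switch away from the wheel with the closed fingertips until it stopped at about 9 N. The close-up showed it where the fully-off position was predicted.
- **Tuning:** I rolled the wheel two clicks towards the left end, pressing with about 10 N. The pointer came to rest at the blue stud, then at the red one.
- **Locking:** I pushed the switch back towards the wheel until it stopped hard at about 9 N. Its place in its frame matches the starting picture to within about 0.5 mm, and the pointer is still at the red stud.
- **Bystanders:** Comparing the scene pictures from before and after showed no change at the eraser or ink bottle. The tumbler and card case look unmoved by eye.

The calibration left about 1–2 mm of disagreement between cameras. The final lock position also fell about 1 mm short of the fitted home position. The first close-up already showed the switch offset the same way, so I put this down to the pose fit. I did not try the wheel afterwards to confirm that the bolt holds it.

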